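# Snap the collar shut with the bench pliers

## Task

Of the two pairs of pliers held on stands on the bench, one has a white fitting between its jaws whose hinged steel collar is still open. Squeeze that pair's handles together until the collar snaps shut, then let go, leaving the fitting standing in its dish. Use the pliers, do not touch the fitting itself, and leave the empty pair of pliers alone.

Things in the scene. Friction and masses are not known exactly. Their poses are not given: they have to be found in the camera images.
- pliers: Pliers to use, stand fixed. Origin: bench under the pivot; z up, +x to the jaws, -x to the handles, level at z 70 (mm), nothing over z 47 below them: two black 11 mm bars, x -38 to -125. Squeeze across both from above at x -75, y 0: 58 mm over the outsides open (45 at x -38, 78 at x -118), click at about 37, stop at about 27. 4 N a handle; halves pivot freely, spring open when let go.
- fitting: Loose white plastic fitting, 70 mm tall, foot 44 mm across, stem 24 mm, standing in the pliers' dish (inner diameter 56, floor at z 42, rim z 47, centred at x 80, y 0 of the pliers). Origin: centre of its foot's underside; z up its stem; its -x side with the collar's tabs faces the pivot, between the jaws. It may slide a few mm in the dish.
- collar (a joint): Hinged steel collar round the fitting's stem, 28 mm above its foot; its two flat tabs are pressed together by the jaws. 0 rad: open (tab ends 14 mm apart); 0.2 rad: shut (2 mm gap). Sprung over its middle: short of about 0.1 rad it springs open again when let go, past about 0.13 it snaps shut and stays.
- idle_pliers: The other pliers, not to be touched: same frame, stand and sizes, but an empty dish. Both: steel foot plate 150 x 70 x 10 mm from x -30 to 120, post under the pivot, pivot bolt head up to z 84, jaws x 30 to 61, 9 mm high, 30 mm apart when open.

How it is judged:
On the way:
1. the fingers squeeze the pliers and the collar snaps shut (value of joint collar above 0.17 rad and contact force between the fingers and pliers above 1 N), for 0.1 s.
At the end, for the whole second after the job is handed in: The collar is shut (over 0.17 of 0.2 rad) and the fitting stands at rest in the dish of the pliers, upright within 7 degrees and within 15 mm of the dish's middle along and across the pliers, its foot on the dish's floor (within 5 mm) (value of joint collar above 0.17 rad and angle between fitting's own z axis and vertical below 0.12 rad and linear speed of fitting below 0.02 m/s and x of fitting in the frame of pliers between 0.065 and 0.095 m and y of fitting in the frame of pliers between -0.015 and 0.015 m and z of fitting in the frame of pliers below 0.047 m); the robot touches nothing.
It fails at once if the robot touches the fitting or its collar (contact force between any of the fingers, the arm and fitting above 1 N).
It fails at once if the robot touches the empty pliers or their stand (contact force between any of the fingers, the arm and idle_pliers above 2 N).
It also fails if it takes over 24 s, if anything falls off the work surface, if the arm or the gripper's body presses on something with over 40 N, if the wrist force passes 120 N, or if a joint passes its speed limit or range.

## Robot

A 6-joint arm with a two-finger parallel gripper is mounted at the origin on the work surface; the furniture and walls round the work are solid. World frame = base frame: x ahead of the robot, y to its left, z up, the work surface at z = 0. Lengths are in m, angles in rad, forces in N, time in s.
With the tool pointing down it reaches from about 0.3 to 0.875 m from the base axis. Payload 6.4 kg.
Tool frame: the origin (TCP) lies at the very end of the fingers, on their centre line; the grasp point (between the pads) lies 19 mm behind it (grasp_offset is the distance from the TCP to the grasp point, in m); z points along the fingers, y is the direction in which the jaws open and shut (so a half turn about z gives the same grasp; the last joint's range is limited). The gripper opens to 85 mm and grips with 20 to 120 N. Pads are 22 mm wide; open, the fingers measure 114 mm over their backs; the gripper's body (76 mm by 85 mm) begins 54 mm behind the grasp point. The pads swing forward as they close: fully open they stand 13 mm farther back than shut.
Start: joints at [0.971, 0.181, 1.607, -0, 1.354, -0.206], TCP at [0.221, 0.531, 0.231] pointing down, gripper open.
Joint ranges: [-2.99, 2.99], [-0.89, 2.07], [0.3, 2.58], [-1.14, 4.28], [0, 2.63], [-3.12, 3.12]. Speed limits (rad/s): [2.57, 2.57, 3.01, 3.14, 3.14, 3.14].

## Interface

Orientations are given as a 3x3 rotation matrix whose columns are the frame's x, y, z axes.
In Python, from bench import * gives the robot as it stands.
- The arm moves only by the tool carry_out, never from a script. Its argument "plan" is one flat list of numbers, 7 for each row, row after row: the shift along the world's x, y, z in mm, then the turn, a rotation vector about the world's x, y, z in rad, then the closure, from -1 (fully open) to 1 (shut). A call has 1 to 12 rows; each row is the pose to reach, as a shift and turn from the pose commanded when the call began; what a row does not reach only later rows make up. A row lasts 1/12 s, in which the tool goes at most 41.7 mm and 7.16 degrees, less where a joint would pass 70% of its speed; a pose out of reach is approached as far as the arm can. A call with a gripper value outside its range is refused whole. The fingers move at their own pace and stop on an object; "grip_force" is the grip in N (left out, the last holds). Time passes only in rows, so rows that repeat a pose let the fingers close. It gives the time, the measured TCP pose, the force and the opening at its end, in the units of the state.
- read_state(): the state, without advancing time (a new reading comes with each control period).
- read_camera(name): name is "side" or "top" or "wrist"; returns the picture (480x640x3 uint8, red, green, blue); there is no depth.
- get_calibration(name): a dict with "intrinsics" (3x3 intrinsics, pixels), "camera_from_world" (4x4, takes a point from world to camera coordinates); the wrist camera has in their place "mount" (4x4, takes a point from camera to tool coordinates, whose origin is the TCP and whose axes are the flange's). Camera axes: x right, y down, z forward; pixel columns grow to the right and rows downward; lengths in m; the calibration is good to about 2 mm. The wrist camera is an equidistant fisheye: a pixel r from the principal point sees the ray r / f radians off the axis. A picture is of the moment at which its call begins: read the wrist's pose just before it. get_calibration takes no time and is no camera call.
- close_job(): hands the job in, once; it reports no verdict.
The state is a dict: "clock": time; "qpos": joint angles; "qvel": joint speeds; "tau": joint torques, N m; "tool_pos": TCP position; "tcp_rot": TCP orientation; "contact_force": force on the tool from outside, world axes, zero at the start; "ft_torque": the same for the moment, N m; "opening": opening from 0.0 (shut) to 1.0 (fully open).
Only numpy, scipy, OpenCV 4.12 (cv2) and the standard library are available. Lean on these libraries where they do the work, as an engineer would, in place of code of your own. Each camera call takes 0.05 s, during which the arm holds its last target.

## Working session

There is one attempt and no reset: what is moved stays moved. The work goes in short steps, Python scripts to look and compute and a tool call to move; the robot and the scene stay as the last step left them, time stands still between calls to the robot, and variables do not carry over. Pictures are saved under pics/ and viewed, and the job is handed in when it is done.

Besides the shell and the picture viewer there is one more tool, called after ">>>" by a JSON object that holds its "fn" and its "kwargs", one argument or row to a line. carry_out: Moves the arm, as the interface text tells. Its arguments: {"type":"object","properties":{"plan":{"type":"array"},"grip_force":{"type":"number"}},"required":["plan"]}

```bash
mkdir -p pics; python3 - <<'E'
from bench import *
import cv2,json,numpy as np
s=read_state();print(s)
for n in("top","side","wrist"):
    im=read_camera(n);cv2.imwrite(f"pics/{n}0.png",cv2.cvtColor(im,cv2.COLOR_RGB2BGR))
    print(n,get_calibration(n))
E
```

```text
{'clock': 0.0, 'qpos': array([ 9.70704562e-01,  1.81542531e-01,  1.60802476e+00, -4.07404521e-06,
        1.35380604e+00, -2.06292181e-01]), 'qvel': array([-0.00045273,  0.00081437,  0.00082849,  0.00097959, -0.00035345,
        0.00048546]), 'tau': array([ 1.21153453e-04, -4.44878697e+01, -3.51332474e+01, -1.29870823e-04,
        9.03519831e-03, -7.45716449e-07]), 'tool_pos': array([0.22028335, 0.53052125, 0.23037523]), 'tcp_rot': array([[-9.23457987e-01,  3.83698244e-01, -1.00229623e-03],
       [ 3.83699383e-01,  9.23456884e-01, -1.47180901e-03],
       [ 3.60846820e-04, -1.74373423e-03, -9.99998415e-01]]), 'contact_force': array([-0.17183818, -0.01454214, -0.39558041]), 'ft_torque': array([-0.05893847,  0.00939352,  0.02150838]), 'opening': 1.0026598120156271}
top {'intrinsics': array([[468.79346247,   0.        , 321.15557236],
       [  0.        , 468.79346247, 236.55584309],
       [  0.        ,   0.        ,   1.        ]]), 'camera_from_world': array([[ 2.84281088e-04, -9.99996775e-01, -2.52360284e-03,
        -5.88957180e-02],
       [-9.88760873e-01,  9.62070697e-05, -1.
[... 480 characters left out ...]
06883161,  0.36291207, -0.9292777 ,  0.1087883 ],
       [ 0.16569817, -0.91438997, -0.36937121,  0.92649497],
       [ 0.        ,  0.        ,  0.        ,  1.        ]])}
wrist {'intrinsics': array([[371.64829954,   0.        , 321.19792797],
       [  0.        , 371.64829954, 235.67385659],
       [  0.        ,   0.        ,   1.        ]]), 'mount': array([[ 5.55414893e-04, -9.55468154e-01, -2.95093712e-01,
         7.52150267e-02],
       [ 9.99998636e-01,  9.89700857e-04, -1.32233762e-03,
         1.10354163e-03],
       [ 1.55550598e-03, -2.95092575e-01,  9.55467400e-01,
        -1.43984786e-01],
       [ 0.00000000e+00,  0.00000000e+00,  0.00000000e+00,
         1.00000000e+00]])}
```

View pics/top0.png

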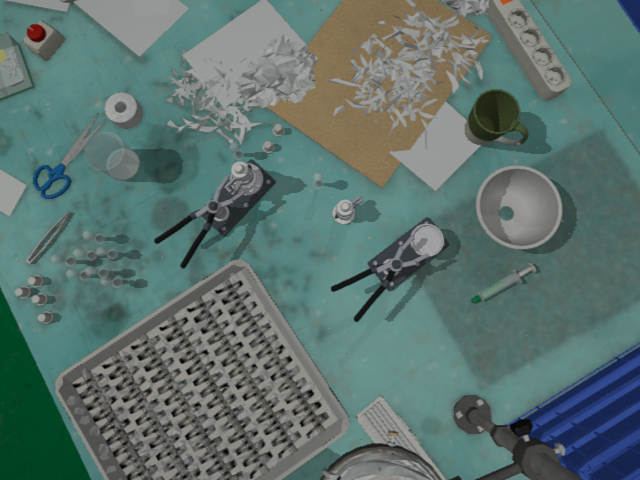

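View pics/side0.png

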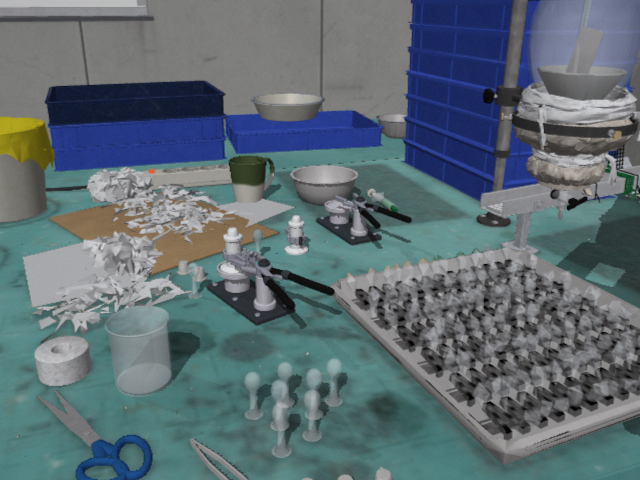

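View pics/wrist0.png

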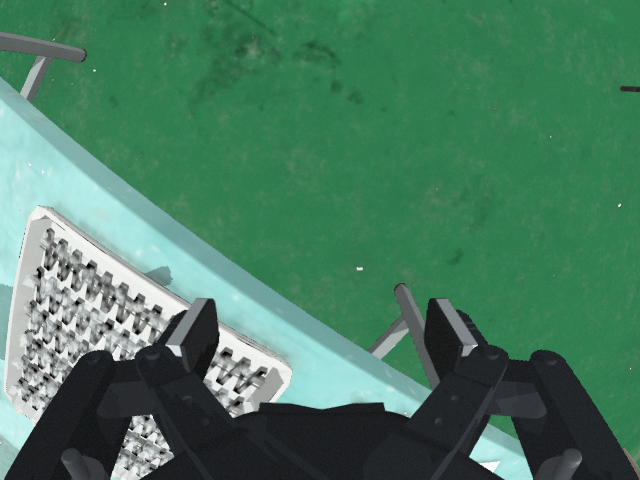

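The top view shows the pliers with the white fitting in the dish at left: pivot near (215,210), fitting near (240,172), handle ends near (158,240) and (184,264). The pair at right, with its pivot near (396,265), has an empty dish. The wrist view shows only the bench edge. Next I'll measure the left pair's handles.

```bash
cat > h.py <<'E'
from bench import *
import cv2,numpy as np
def ray(n,px,z):
    c=get_calibration(n);T=c["camera_from_world"];R=T[:3,:3];o=-R.T@T[:3,3]
    d=R.T@np.linalg.inv(c["intrinsics"])@np.array([px[0],px[1],1.])
    return o+d*(z-o[2])/d[2]
def proj(n,p):
    c=get_calibration(n);q=c["camera_from_world"]@np.r_[p,1];q=c["intrinsics"]@q[:3];return q[:2]/q[2]
E
python3 - <<'E'
from h import *
im=cv2.imread("pics/top0.png")
c=im[150:280,140:290];cv2.imwrite("pics/topcrop.png",cv2.resize(c,None,fx=5,fy=4.6,interpolation=cv2.INTER_CUBIC))
s=cv2.imread("pics/side0.png")[215:330,200:345];cv2.imwrite("pics/sidecrop.png",cv2.resize(s,None,fx=5,fy=5,interpolation=cv2.INTER_CUBIC))
m=(im.max(2)<45).astype(np.uint8)
m[:150]=0;m[280:]=0;m[:,:140]=0;m[:,290:]=0
n,l,st,ce=cv2.connectedComponentsWithStats(m)
for i in range(1,n):
    if st[i,4]>60:
        pts=np.argwhere(l==i)[:,::-1].astype(np.float32)
        r=cv2.minAreaRect(pts);print(st[i],ce[i],r)
        W=np.array([ray("top",p,0.073)[:2] for p in pts],dtype=np.float32)*1000
        r=cv2.minAreaRect(W);print(' world',r,cv2.boxPoints(r).round(1).tolist())
E
```

```text
[223 170  52  59 484] [246.66528926 204.19834711] ((245.58724975585938, 200.05465698242188), (17.40792465209961, 67.28910827636719), 43.36341857910156)
 world ((710.3944091796875, 78.45027160644531), (32.65292739868164, 122.8572769165039), 48.1616325378418) [[653.7000122070312, 107.30000305175781], [745.2999877929688, 25.299999237060547], [767.0999755859375, 49.599998474121094], [675.5, 131.60000610351562]]
[181 213  34  55 281] [197.18505338 241.29181495] ((198.02374267578125, 240.51333618164062), (6.863656520843506, 61.88185501098633), 29.357755661010742)
 world ((635.9528198242188, 162.4198760986328), (12.649380683898926, 110.28016662597656), 62.68553161621094) [[584.0999755859375, 182.10000610351562], [682.0, 131.5], [687.7999877929688, 142.6999969482422], [589.9000244140625, 193.3000030517578]]
[155 216  41  27 216] [173.75462963 228.91666667] ((174.55001831054688, 228.3500213623047), (5.122889041900635, 46.5487174987793), 55.304840087890625)
 world ((657.8560180664062, 205.85125732421875), (9.580968856811523, 82.6662368774414), 35.925010681152344) [[629.7000122070312, 236.5], [678.2000122070312, 169.60000610351562], [686.0, 175.1999969482422], [637.5, 242.10000610351562]]
```

View pics/topcrop.png

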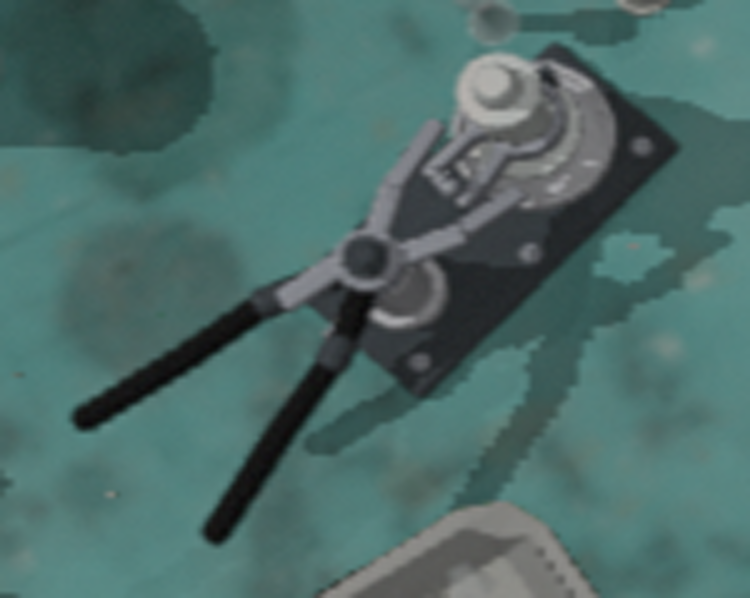

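View pics/sidecrop.png

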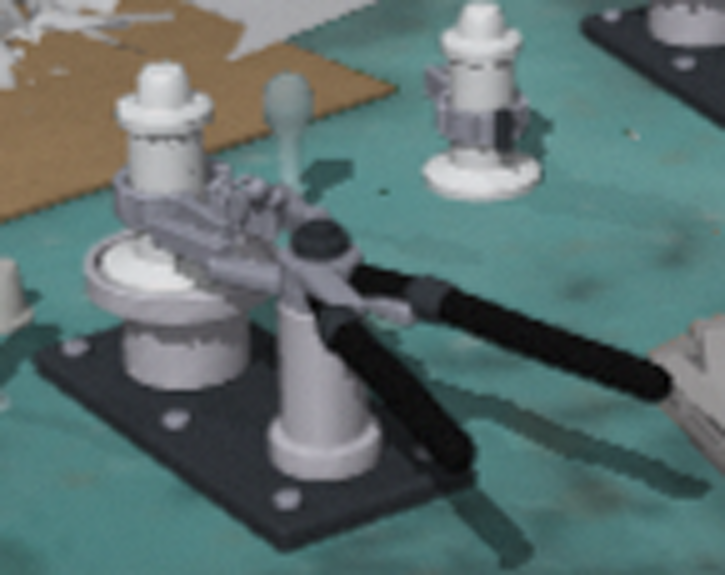

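```bash
python3 - <<'E'
from h import *
im=cv2.imread("pics/top0.png")
piv=ray("top",(213.6,205.4),0.084)
A=ray("top",(156.8,240.9),0.070);B=ray("top",(183,265.7),0.070)
# fine: handle centreline via mask
m=(im.max(2)<45).astype(np.uint8)
n,l,st,ce=cv2.connectedComponentsWithStats(m)
def line(px,lim):
    i=l[px[1],px[0]];P=np.argwhere(l==i)[:,::-1]
    W=np.array([ray("top",p,0.070)[:2] for p in P])*1000
    d=np.hypot(*(W-piv[:2]*1000).T);W=W[d>lim]
    v=cv2.fitLine(W.astype(np.float32),cv2.DIST_L2,0,.01,.01).ravel()
    return v,W,d.max()
la=line((173,229),45);lb=line((195,245),45)
print("pivot",piv*1000,"ends",A*1000,B*1000, "dmax",la[2],lb[2])
mid=(A+B)/2; u=piv[:2]-mid[:2];L=np.linalg.norm(u);print("pivot-mid",L*1000,"yaw",np.degrees(np.arctan2(u[1],u[0])),'ends sep',np.linalg.norm(A-B)*1000)
da,db=la[0][:2],lb[0][:2]
da=da if da[0]>0 else -da; db=db if db[0]>0 else -db
b=da/np.linalg.norm(da)+db/np.linalg.norm(db);b/=np.linalg.norm(b)
print("bisector yaw",np.degrees(np.arctan2(b[1],b[0])),np.degrees(np.arctan2(da[1],da[0])),np.degrees(np.arctan2(db[1],db[0])))
nrm=np.array([-b[1],b[0]]);P=piv[:2]*1000
for v,W,_ in(la,lb):
  for x in(-45,-75,-110):
    # intersect line with plane x
    t=(x-(v[2:]-P)@b)/(v[:2]@b);q=v[2:]+t*v[:2];print(x,'y',(q-P)@nrm)
# dish check: foot plate corners, fitting top
dish=ray("top",(140+545/5,150+130/4.6),0.047);print("dish approx",dish*1000,(dish[:2]*1000-P)@b,(dish[:2]*1000-P)@nrm)
print("side pivot",proj("side",piv), "expect", (200+320/5,215+238/5))
print("target",P-75*b, "tray corner",ray("top",(241,262),0.05)*1000)
E
```

```text
pivot [697.66997092 134.23861869  84.        ] ends [635.27685424 237.93260225  70.        ] [590.40421762 188.58890621  70.        ] dmax 123.90075047932925 123.09397443663306
pivot-mid 115.93330386419935 yaw -42.9701474366054 ends sep 66.69598080248718
bisector yaw -41.933147 -54.14866 -29.71765
-45 y 20.665897720941114
-75 y 27.16062671303954
-110 y 34.73781053715434
-45 y -14.7868629101731
-75 y -21.28159005192136
-110 y -28.858771717294324
dish approx [758.27172446  77.78137568  47.        ] 82.81145235623728 -1.5020351630827844
side pivot [265.86161995 260.68723463] expect (264.0, 262.6)
target [641.87559836 184.35835441] tray corner [598.98018353  88.29681757  50.        ]
```

>>> {"fn": "carry_out", "kwargs": {
  "plan": [36,-29,-2,0,0,-0.03,-1,71,-57,-4,0,0,-0.06,-1,106,-86,-6,0,0,-0.09,-1,141,-115,-8,0,0,-0.12,-1,177,-143,-10,0,0,-0.15,-1,212,-172,-12,0,0,-0.18,-1,247,-201,-14,0,0,-0.21,-1,283,-229,-16,0,0,-0.24,-1,318,-258,-18,0,0,-0.27,-1,353,-287,-20,0,0,-0.3,-1,389,-315,-22,0,0,-0.32,-1,424,-344,-24,0,0,-0.34,-1]
}}

```text
clock: 1.15
tool_pos: [0.6097, 0.2147, 0.2089]
tcp_rot: [[-0.742, 0.671, -0.001], [0.671, 0.742, 0.0], [0.0, -0.0, -1.0]]
contact_force: [0.4, 1.5, -0.1]
opening: 0.996
```

>>> {"fn": "carry_out", "kwargs": {
  "plan": [0,0,0,0,0,0,-1,0,0,0,0,0,0,-1,0,0,0,0,0,0,-1,0,0,0,0,0,0,-1]
}}

```text
clock: 1.48
tool_pos: [0.6075, 0.2173, 0.2091]
tcp_rot: [[-0.744, 0.669, -0.001], [0.669, 0.744, 0.0], [0.001, -0.0, -1.0]]
contact_force: [1.5, -0.8, 0.4]
opening: 1.002
```

```bash
python3 - <<'E'
from h import *
import pickle
s=read_state();print(s["tool_pos"],s["tcp_rot"],s["qvel"].max())
im=read_camera("wrist");cv2.imwrite("pics/wrist1.png",cv2.cvtColor(im,cv2.COLOR_RGB2BGR))
pickle.dump(s,open("s1.pkl","wb"))
E
```

```text
[0.60749623 0.2173118  0.20910925] [[-7.43537887e-01  6.68693176e-01 -9.19968571e-04]
 [ 6.68693339e-01  7.43538292e-01  1.63232283e-04]
 [ 7.93184174e-04 -4.93807469e-04 -9.99999564e-01]] 0.013118451725089818
```

View pics/wrist1.png

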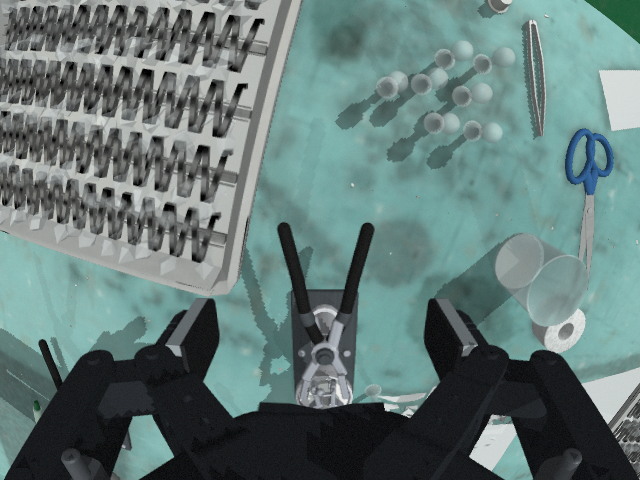

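The wrist view shows the handles running from their ends at (283,228) and (367,228) to the pivot at (323,354), with the fitting behind it at the bottom. The arm stopped about 48 mm short of the standoff. I'll measure the handles from this view.

```bash
cat >> h.py <<'E'
def wray(s,px,z):
    c=get_calibration("wrist");K=c["intrinsics"];M=c["mount"]
    a=np.array([px[0]-K[0,2],px[1]-K[1,2]]);r=np.hypot(*a);th=r/K[0,0]
    d=np.r_[np.sin(th)*a/max(r,1e-9),np.cos(th)]
    R=s["tcp_rot"];o=s["tool_pos"]+R@M[:3,3];d=R@M[:3,:3]@d
    return o+d*(z-o[2])/d[2]
def wmeasure(s,im,pivpx,A,B,thr=45):
    m=(im.max(2)<thr).astype(np.uint8)
    P=wray(s,pivpx,.084)[:2]*1000;L=[]
    for e in(A,B):
        # pixels in a strip along end->pivot
        ys,xs=np.nonzero(m);Q=np.c_[xs,ys].astype(float);e=np.array(e,float);v=np.array(pivpx)-e;n=np.hypot(*v);v/=n
        t=(Q-e)@v;d=(Q-e)@np.array([-v[1],v[0]])
        k=(t>-8)&(t<.62*n)&(abs(d)<12);W=np.array([wray(s,q,.070)[:2] for q in Q[k]])*1000
        L.append((cv2.fitLine(W.astype(np.float32),cv2.DIST_L2,0,.01,.01).ravel(),W))
    ds=[l[0][:2]*np.sign(l[0][0]) for l in L];b=ds[0]+ds[1];b/=np.hypot(*b);nr=np.array([-b[1],b[0]])
    print("pivot",P,"bis yaw",np.degrees(np.arctan2(b[1],b[0])),[np.degrees(np.arctan2(q[1],q[0])) for q in ds])
    for v,W in L:
        o=(W-P)@b;print(" x range",o.min(),o.max(),[ (x,round(float((v[2:]+(x-(v[2:]-P)@b)/(v[:2]@b)*v[:2]-P)@nr),1)) for x in(-45,-75,-110)], "width", np.percentile(np.abs((W-v[2:])@np.array([-v[1],v[0]])),98)*2)
    # line intersection
    X=np.linalg.solve(np.c_[L[0][0][:2],-L[1][0][:2]],L[1][0][2:]-L[0][0][2:]);I=L[0][0][2:]+X[0]*L[0][0][:2]
    mids=[np.mean([v[2:]+(x-(v[2:]-P)@b)/(v[:2]@b)*v[:2] for v,_ in L],0) for x in(-45,-75,-110)]
    print("intersection",I,(I-P)@b,(I-P)@nr,"mids",mids)
    return P,b
E
python3 - <<'E'
from h import *
import pickle
s=pickle.load(open("s1.pkl","rb"));im=cv2.imread("pics/wrist1.png")
c=im[210:420,230:430];cv2.imwrite("pics/w1c.png",cv2.resize(c,None,fx=2.8,fy=2.8))
wmeasure(s,im,(323,354),(283,228),(367,228))
E
```

```text
pivot [695.0776171  141.64541469] bis yaw -42.123856 [np.float32(-30.080606), np.float32(-54.167095)]
 x range -114.21925572915326 -37.5721141004151 [(-45, -17.9), (-75, -24.3), (-110, -31.8)] width 10.651781794060174
 x range -114.49353207607143 -36.72712487605255 [(-45, 20.5), (-75, 26.9), (-110, 34.3)] width 10.341559353577376
intersection [729.2547  112.45741] 44.92645633737572 1.275138405767169 mids [array([662.55655596, 172.77428546]), array([640.30565609, 192.89634866]), array([614.34627291, 216.37208906])]
```

View pics/w1c.png

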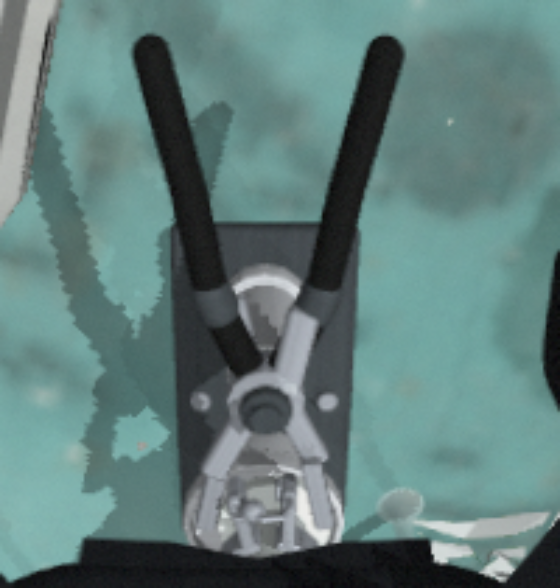

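>>> {"fn": "carry_out", "kwargs": {
  "plan": [10,-8,-20,0,0,0,-1,20,-16,-40,0,0,0,-1,30,-24,-60,0,0,0,-1,40,-32,-79,0,0,0,-1,40,-32,-79,0,0,0,-1,40,-32,-79,0,0,0,-1,40,-32,-79,0,0,0,-1]
}}

```text
clock: 2.12
tool_pos: [0.6483, 0.1856, 0.1316]
tcp_rot: [[-0.744, 0.669, 0.001], [0.669, 0.744, 0.0], [-0.0, 0.001, -1.0]]
contact_force: [-0.4, 1.0, 0.5]
opening: 0.996
```

```bash
python3 - <<'E'
from h import *
import pickle
s=read_state();print(s["tool_pos"],s["tcp_rot"],s["qvel"].max())
im=read_camera("wrist");cv2.imwrite("pics/wrist2.png",cv2.cvtColor(im,cv2.COLOR_RGB2BGR))
cv2.imwrite("pics/top2.png",cv2.cvtColor(read_camera("top"),cv2.COLOR_RGB2BGR))
pickle.dump(s,open("s2.pkl","wb"))
E
```

```text
[0.64832134 0.18563135 0.13161214] [[-7.43502558e-01  6.68732293e-01  1.03278318e-03]
 [ 6.68732912e-01  7.43502600e-01  4.19232185e-04]
 [-4.87522880e-04  1.00235631e-03 -9.99999379e-01]] 0.001866037161880877
```

View pics/wrist2.png

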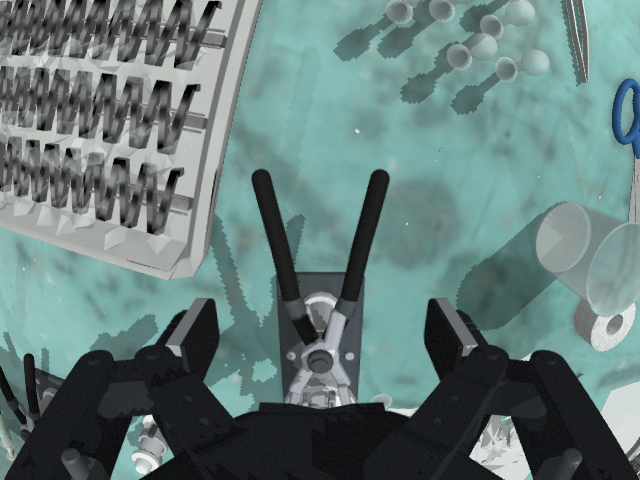

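View pics/top2.png

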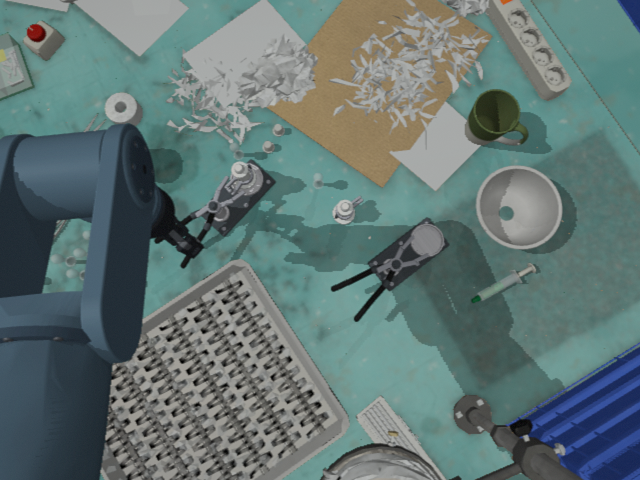

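The wrist view has the handle ends at (262,177) and (380,177) and the pivot near (319,358), centred between the pads. The top view shows the gripper over the correct pair, well clear of the empty pair.

```bash
python3 - <<'E'
from h import *
import pickle
s=pickle.load(open("s2.pkl","rb"));im=cv2.imread("pics/wrist2.png")
P,b=wmeasure(s,im,(319,359),(262,177),(380,177))
T=s["tool_pos"][:2]*1000
nr=np.array([-b[1],b[0]])
for z in(.06,.07,.08):
    a=[wray(s,q,z)[:2]*1000 for q in((262,172),(380,172))];print(z,"tip end rel. TCP x,y",[((q-T)@b,(q-T)@nr) for q in a])
E
```

```text
Traceback (most recent call last):
  File "h.py", line 22, in wmeasure
    k=(t>-8)&(t<.62*n)&(abs(d)<12);W=np.array([wray(s,q,.070)[:2] for q in Q[k]])*1000
                                               ~~~~^^^^^^^^^^
  File "h.py", line 10, in wray
    c=get_calibration("wrist");K=c["intrinsics"];M=c["mount"]
ValueError: time passes only in moves, steps and waits
```

```bash
sed -i 's/^def ray/import functools\nget_calibration=functools.lru_cache(None)(get_calibration)\ndef ray/' h.py; python3 - <<'E'
from h import *
import pickle
s=pickle.load(open("s2.pkl","rb"));im=cv2.imread("pics/wrist2.png")
P,b=wmeasure(s,im,(319,359),(262,177),(380,177))
T=s["tool_pos"][:2]*1000
nr=np.array([-b[1],b[0]])
for z in(.06,.07,.08):
    a=[wray(s,q,z)[:2]*1000 for q in((262,172),(380,172))];print(z,"tip end rel. TCP x,y",[((q-T)@b,(q-T)@nr) for q in a])
E
```

```text
pivot [696.12286028 142.00427105] bis yaw -42.010715 [np.float32(-28.6096), np.float32(-55.411835)]
 x range -115.09234637033482 -39.708013805712156 [(-45, -17.2), (-75, -24.4), (-110, -32.7)] width 10.031991985317669
 x range -115.15620050009301 -39.78648287337991 [(-45, 18.4), (-75, 25.6), (-110, 33.9)] width 10.137178803854706
intersection [718.72174 122.45778] 29.873285397315286 0.6013166073540822 mids [array([663.0894188, 172.5681912]), array([640.79883001, 192.64628093]), array([614.7931431 , 216.07071894])]
0.06 tip end rel. TCP x,y [(np.float64(-47.915799938719886), np.float64(-33.9329390671021)), (np.float64(-48.00212007744171), np.float64(35.30631864320074))]
0.07 tip end rel. TCP x,y [(np.float64(-49.20216796000411), np.float64(-32.3210483935846)), (np.float64(-49.28448360514088), np.float64(33.70611805469673))]
0.08 tip end rel. TCP x,y [(np.float64(-50.488535981288194), np.float64(-30.70915772006693)), (np.float64(-50.56684713284007), np.float64(32.105917466192736))]
```

>>> {"fn": "carry_out", "kwargs": {
  "plan": [-2.5,3,-20,0,0,0,-1,-2.5,3,-40,0,0,0,-1,-2.5,3,-60,0,0,0,-1,-2.5,3,-70,0,0,0,-1,-2.5,3,-80,0,0,0,-1,-2.5,3,-80,0,0,0,-1,-2.5,3,-80,0,0,0,-1,-2.5,3,-80,0,0,0,-1],
  "grip_force": 25
}}

```text
clock: 2.88
tool_pos: [0.6471, 0.1875, 0.0518]
tcp_rot: [[-0.743, 0.67, 0.002], [0.67, 0.743, 0.0], [-0.002, 0.002, -1.0]]
contact_force: [0.8, -0.7, -0.5]
opening: 1.001
```

```bash
python3 - <<'E'
from h import *
s=read_state();print(s["tool_pos"],s["contact_force"])
cv2.imwrite("pics/wrist3.png",cv2.cvtColor(read_camera("wrist"),cv2.COLOR_RGB2BGR))
c=cv2.cvtColor(read_camera("side"),cv2.COLOR_RGB2BGR)[170:330,160:380]
cv2.imwrite("pics/side3.png",cv2.resize(c,None,fx=3.5,fy=3.5,interpolation=cv2.INTER_CUBIC))
E
```

```text
[0.64709623 0.18754646 0.0518361 ] [ 0.81950209 -0.74735234 -0.46885635]
```

View pics/wrist3.png

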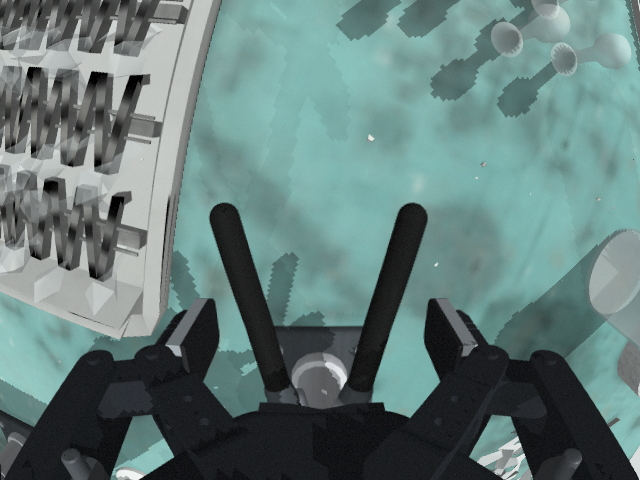

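View pics/side3.png

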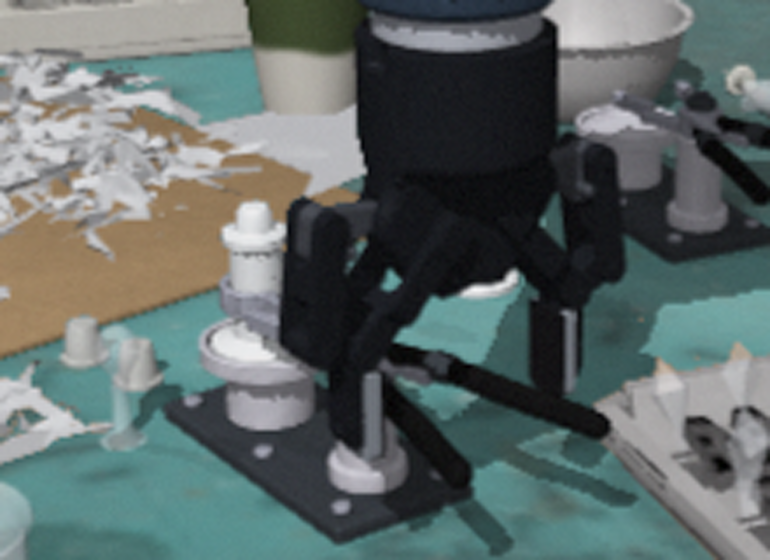

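Wrist and side views show both handles between the pads, with the fingertips reaching just below the bars and nothing touching. The handle midline is within about 1 mm of the pad centre. I'll close gradually.

>>> {"fn": "carry_out", "kwargs": {
  "plan": [0,0,0,0,0,0,-0.8,0,0,0,0,0,0,-0.6,0,0,0,0,0,0,-0.5,0,0,0,0,0,0,-0.4,0,0,0,0,0,0,-0.3,0,0,0,0,0,0,-0.2,0,0,0,0,0,0,-0.1,0,0,0,0,0,0,0,0,0,0,0,0,0,0,0,0,0,0,0,0,0],
  "grip_force": 25
}}

```text
clock: 3.82
tool_pos: [0.6462, 0.1874, 0.0504]
tcp_rot: [[-0.743, 0.67, 0.0], [0.67, 0.743, 0.0], [-0.0, 0.0, -1.0]]
contact_force: [-0.1, 0.9, 2.2]
opening: 0.499
```

```bash
cat > look.py <<'E'
from h import *
import sys
k=sys.argv[1];s=read_state();print(s["clock"],s["tool_pos"],s["contact_force"],s["opening"]*85)
w=cv2.cvtColor(read_camera("wrist"),cv2.COLOR_RGB2BGR);cv2.imwrite(f"pics/wrist{k}.png",w)
c=cv2.cvtColor(read_camera("side"),cv2.COLOR_RGB2BGR);cv2.imwrite(f"pics/sidefull{k}.png",c)
t=cv2.cvtColor(read_camera("top"),cv2.COLOR_RGB2BGR)
a=cv2.resize(c[200:310,190:320],(520,440),interpolation=cv2.INTER_CUBIC)
b=cv2.resize(t[150:260,190:280],(270,330),interpolation=cv2.INTER_CUBIC)
o=np.zeros((440,790,3),np.uint8);o[:,:520]=a;o[:330,520:]=b
cv2.imwrite(f"pics/both{k}.png",o)
E
python3 look.py 4
```

```text
3.8167 [0.64620183 0.18739085 0.0504394 ] [-0.12988458  0.8907481   2.19628688] 42.446482898506915
```

View pics/both4.png

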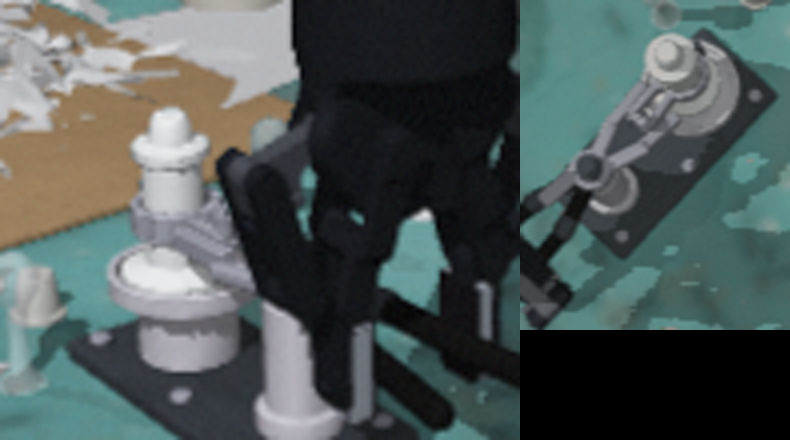

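View pics/wrist4.png

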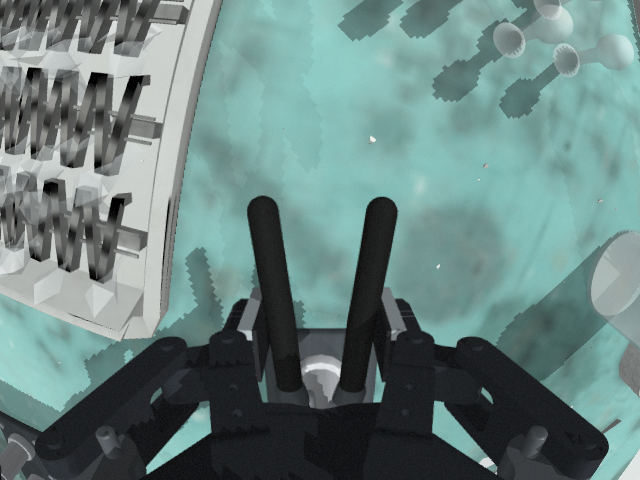

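At 42 mm opening the pads have closed in on both handles and the jaws are on the tabs. The fitting is still upright in the dish. Continuing past the click.

>>> {"fn": "carry_out", "kwargs": {
  "plan": [0,0,0,0,0,0,0.05,0,0,0,0,0,0,0.1,0,0,0,0,0,0,0.15,0,0,0,0,0,0,0.2,0,0,0,0,0,0,0.25,0,0,0,0,0,0,0.3,0,0,0,0,0,0,0.3,0,0,0,0,0,0,0.3,0,0,0,0,0,0,0.3],
  "grip_force": 25
}}

```text
clock: 4.72
tool_pos: [0.6459, 0.1874, 0.0503]
tcp_rot: [[-0.743, 0.67, -0.0], [0.67, 0.743, -0.0], [0.0, -0.0, -1.0]]
contact_force: [-2.6, 0.2, 4.0]
opening: 0.35
```

```bash
python3 look.py 5
```

```text
4.7167 [0.64588608 0.18739116 0.05026619] [-2.55302189  0.22515595  4.01497091] 29.71049773527951
```

View pics/both5.png

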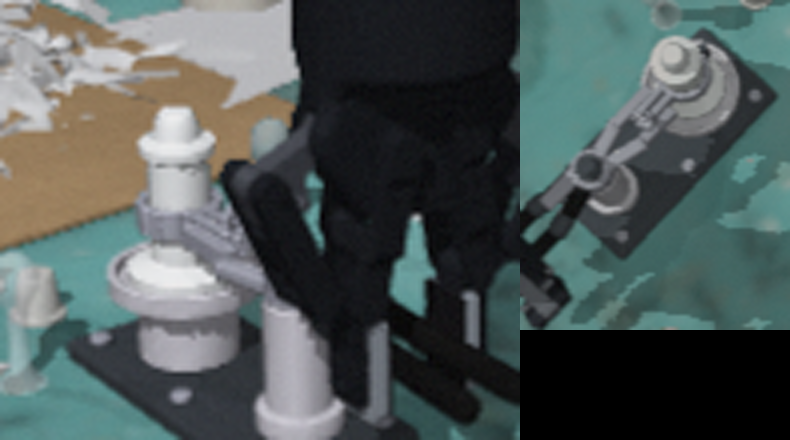

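View pics/wrist5.png

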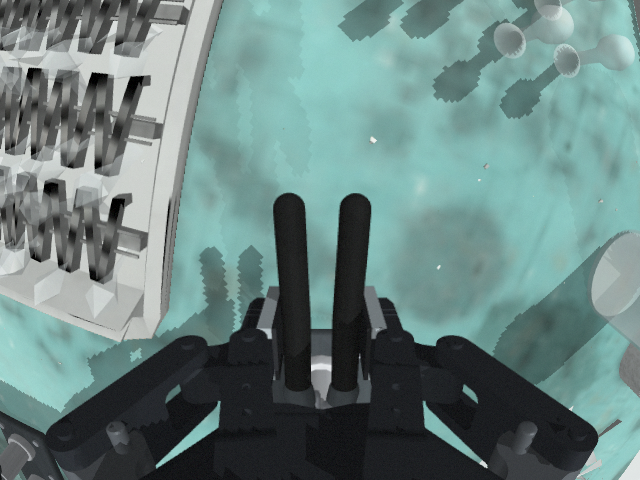

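At 29.7 mm, past the click, the tabs look pressed together between the jaws. The fitting has shifted slightly and leans a little. I'll ease the grip and check.

>>> {"fn": "carry_out", "kwargs": {
  "plan": [0,0,0,0,0,0,0.3,0,0,0,0,0,0,0.2,0,0,0,0,0,0,0.1,0,0,0,0,0,0,0,0,0,0,0,0,0,-0.1,0,0,0,0,0,0,-0.2,0,0,0,0,0,0,-0.3,0,0,0,0,0,0,-0.4,0,0,0,0,0,0,-0.6,0,0,0,0,0,0,-1,0,0,0,0,0,0,-1,0,0,0,0,0,0,-1]
}}

```text
clock: 5.87
tool_pos: [0.646, 0.1875, 0.0504]
tcp_rot: [[-0.743, 0.67, 0.0], [0.67, 0.743, 0.0], [0.0, 0.0, -1.0]]
contact_force: [-0.6, -0.7, -1.2]
opening: 1.002
```

```bash
python3 look.py 6
```

```text
5.8667 [0.64603236 0.18747277 0.05040596] [-0.60970035 -0.68300069 -1.24888707] 85.20998593651142
```

View pics/both6.png

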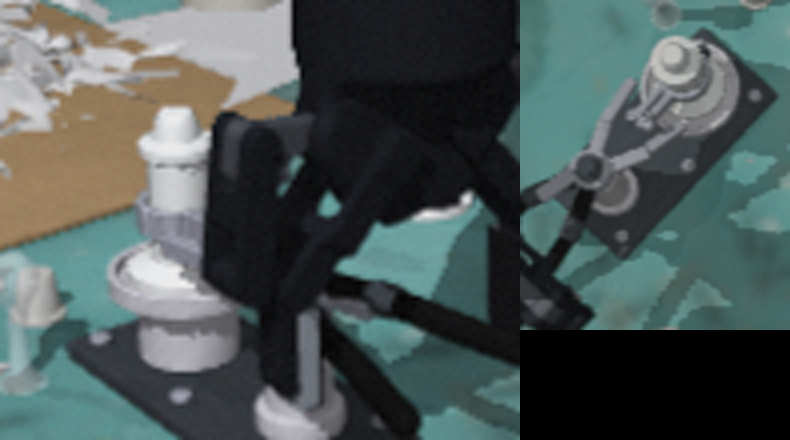

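View pics/wrist6.png

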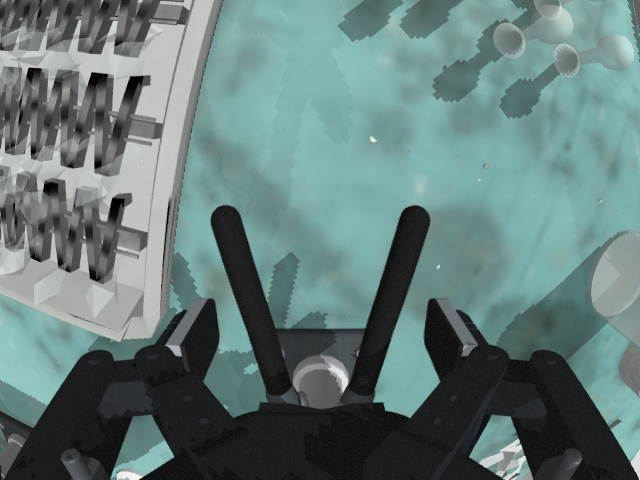

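Handles have sprung open and are free of the pads. I'll raise and back off along the handles, then inspect the tabs.

>>> {"fn": "carry_out", "kwargs": {
  "plan": [0,0,25,0,0,0,-1,0,0,50,0,0,0,-1,0,0,80,0,0,0,-1,-18,16,100,0,0,0,-1,-36,32,110,0,0,0,-1,-54,48,110,0,0,0,-1,-60,54,110,0,0,0,-1,-60,54,110,0,0,0,-1,-60,54,110,0,0,0,-1]
}}

```text
clock: 6.77
tool_pos: [0.5861, 0.2413, 0.1601]
tcp_rot: [[-0.743, 0.669, -0.0], [0.669, 0.743, -0.0], [-0.0, -0.0, -1.0]]
contact_force: [0.3, 0.3, 0.5]
opening: 1.0
```

```bash
python3 - <<'E'
from h import *
import pickle
s=read_state();print(s["clock"],s["tool_pos"],s["contact_force"]);pickle.dump(s,open("s7.pkl","wb"))
w=cv2.cvtColor(read_camera("wrist"),cv2.COLOR_RGB2BGR);cv2.imwrite("pics/wrist7.png",w)
c=cv2.cvtColor(read_camera("side"),cv2.COLOR_RGB2BGR);cv2.imwrite("pics/side7.png",c)
t=cv2.cvtColor(read_camera("top"),cv2.COLOR_RGB2BGR);cv2.imwrite("pics/top7.png",t)
t0=cv2.imread("pics/top0.png");s0=cv2.imread("pics/side0.png")
r=lambda i:cv2.resize(i,(390,290),interpolation=cv2.INTER_CUBIC)
o=np.vstack([np.hstack([r(t0[155:205,210:277]),r(t[155:205,210:277])]),np.hstack([r(s0[220:294,205:305]),r(c[220:294,205:305])])])
cv2.imwrite("pics/cmp7.png",o);cv2.imwrite("pics/w7c.png",cv2.resize(w[260:440,230:420],None,fx=3.2,fy=3.2,interpolation=cv2.INTER_CUBIC))
E
```

```text
6.7667 [0.5860869  0.24127507 0.1600686 ] [0.25936151 0.34489761 0.48785176]
```

View pics/cmp7.png

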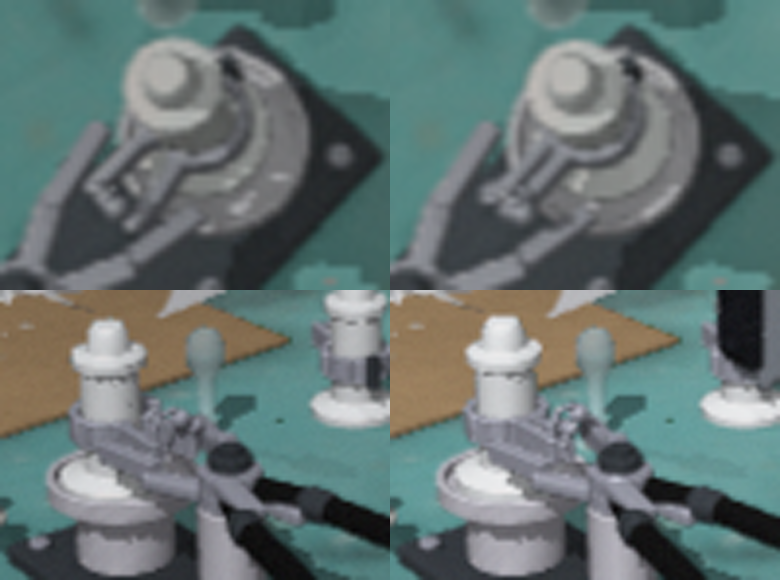

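View pics/w7c.png

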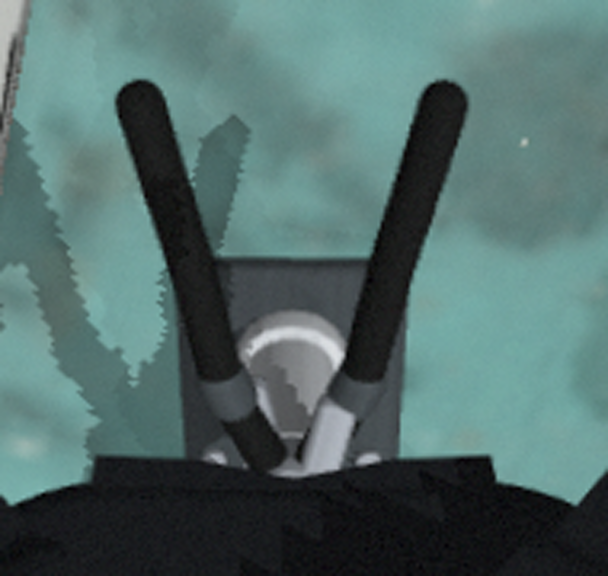

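The comparison shows the tabs apart before, at crop (100,185)/(135,215). Now they lie close together and parallel at (500,190)/(517,210) and stay so with the jaws open, so the collar is shut. Next, the fitting's position and lean.

```bash
python3 - <<'E'
from h import *
b=np.array([.743,-.669]);n=np.array([.669,.743])
def tri(a,c):
    Ps=[get_calibration(k)["intrinsics"]@get_calibration(k)["camera_from_world"][:3] for k in("top","side")]
    X=cv2.triangulatePoints(Ps[0],Ps[1],np.array(a,float).reshape(2,1),np.array(c,float).reshape(2,1)).ravel();return X[:3]/X[3]*1000
top0=tri((210+170/5.82,155+80/5.8),(205+105/3.9,220+(322-290)/3.92))
top7=tri((210+181/5.82,155+82/5.8),(205+112/3.9,220+(320-290)/3.92))
print("fit top before",top0,"after",top7)
d=ray("top",(210+213/5.82,155+138/5.8),.047)*1000;print("dish",d)
for nm,t in(("before",top0),("after",top7)):
    e=t[:2]-d[:2];print(nm,"rel dish x,y",e@b,e@n)
# vertical: project vertical axis from the top in side
for z in(112,82,50):print(z,proj("side",np.r_[top7[:2],z]/1000),proj("top",np.r_[top7[:2],z]/1000))
s=cv2.imread("pics/side7.png")
hsv=cv2.cvtColor(s,cv2.COLOR_BGR2HSV)
for y in range(226,285,4):
    r=np.nonzero((s[y,215:262].min(1)>190))[0]
    if len(r):print(y,215+r.min(),215+r.max(),(430+r.min()+r.max())/2)
E
```

```text
fit top before [760.99148387  85.71722901 111.83949714] after [759.65468426  82.24723551 111.63630067]
dish [757.2353956   82.30502999  47.        ]
before rel dish x,y 0.5080124391952944 5.048086914042302
after rel dish x,y 1.8361959836069517 1.5755628125581336
112 [234.81396638 227.77079619] [240.75042918 167.4139101 ]
82 [235.66500733 245.7459787 ] [243.5881975  172.28343947]
50 [236.55109961 264.4614947 ] [246.40538399 177.117651  ]
230 229 236 232.5
234 226 242 234.0
238 227 237 232.0
242 230 233 231.5
246 229 235 232.0
250 229 235 232.0
266 222 234 228.0
270 225 236 230.5
274 227 241 234.0
```

The fitting's top is at z 111.6 mm (112 expected), about 2 mm from the dish's middle, so it is upright and seated. Nothing is in contact, so I'm handing in.

```bash
python3 -c "
from bench import *
print(close_job())"
```

```text
the job is handed in; nothing more can be done
None
```

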